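Drive out the stuck pivot pin of the circle cutter

TASK

The pivot pin of the paper circle cutter's swing arm is stuck in its bracket. Take the drift punch (the tall, slim steel one, not the stubby one or the wooden awl) out of the tool rack, hold it upright and drive the pin from above all the way down out of the bore until its head stands on the bracket's base, then put the punch back in the slot it came from. Leave the other two tools in the rack alone.

Things in the scene. Friction and masses are not known exactly. Their poses are not given: they have to be found in the camera images.
- punch_grip (a point): Grip point of the steel drift punch (116 mm, about 240 g) hanging upright in one of the rack's slots: on its axis, half-way up the handle, 86 mm above the flat tip, z up. Upward from the tip: straight nose 10 mm thick, 50 long; collar 34 wide, 6 high, resting on the rack; plain dark round handle 22 thick, 60 high. Fingers that slip down stop at the collar.
- rack: Fixed plywood tool rack; origin: centre of its underside, on the table; z up, y along the slots. Top board 215 x 70 mm, 10 thick, upper face 80 above the table; open below to +-x, so the noses show. Three slots 23 mm wide, funnel-mouthed, at y = -65, 0, 65 mm; tools hang by their collars, handles up to 66 mm above the board. Gripping along x clears the neighbours.
- bore (a point): Centre of the bore's mouth on top of the fixed grey pivot bracket, 76 mm above the table, z up. Bore upright, 23 mm wide, 4 mm chamfer, right through the block (70 in x, 96 in y, 30 thick, flat top). Cheeks at y = +-42 mm carry it; below it a 36 mm gap, open to +-x, over a base plate 10 mm thick. Aluminium swing arm runs off to -y below the block's top.
- pin (a joint): How far (m) the stuck steel pin is driven down: 0 = head (30 mm wide, 6 thick) against the block's underside; 0.030 = hard stop, pin out of the bore, head on the base plate. Starts at 0 to 0.006. Shank 20 mm thick, 26 long, in the bore; its flat top is 4 mm + this value below the bore's mouth. Needs about 8 N to move, stays where left.
- stub_grip (a point): Bystander: stubby starter punch in another slot of the rack, also steel, but squat: dark round handle 30 mm thick and only 34 mm high, collar 34 mm wide, nose 10 mm thick and only 15 mm long (too short). Point on its axis half-way up the handle, z up.
- awl_grip (a point): Bystander: awl in another slot of the rack, pear-shaped wooden handle up to 32 mm thick and 58 mm high, steel flange 34 mm wide, thin spike 5 mm thick and 45 mm long. Point on its axis half-way up the handle, z up.
Mind the look-alikes: they are no part of the job. Leave any purple or yellow look-alike of the part that bears punch_grip alone.

How it is judged:
By the outcome, as a careful person would: the job done as asked, in the order asked, and still so for the second after the job is handed in, with the robot touching nothing.
It also fails if it takes over 43 s, if anything falls off the work surface, if the arm or the gripper's body presses on something with over 40 N, if the wrist force passes 120 N, or if a joint passes its speed limit or range.

ROBOT

A 6-joint arm with a two-finger parallel gripper is mounted at the origin on the work surface. World frame = base frame: x ahead of the robot, y to its left, z up, the work surface at z = 0. Lengths are in m, angles in rad, forces in N, time in s.
With the tool pointing down it reaches from about 0.4 to 0.825 m from the base axis. Payload 7 kg.
Tool frame: the origin (TCP) lies midway between the tips of the shut fingers; the grasp point (between the pads) lies 19 mm behind it; x points along the fingers, z is the direction in which the jaws open and shut, and the axes are right-handed (so a half turn about x gives the same grasp; the last joint's range is limited). The gripper opens to 85 mm and grips with 20 to 120 N. Pads are 22 mm wide; open, the fingers measure 114 mm over their backs; the gripper's body (76 mm by 85 mm) begins 54 mm behind the grasp point. The pads swing forward as they close: fully open they stand 13 mm farther back than shut.
Start: joints at [-0.986, 0.359, 0.012, 0, -1.224, -0.288], TCP at [0.197, -0.645, 0.231] pointing down, gripper open.
Joint ranges: [-3.07, 3.07], [-1.43, 2.12], [-1.02, 1.25], [-3.03, 1.67], [-3.05, -0], [-3.03, 3.03]. Speed limits (rad/s): [2.39, 2.39, 3.01, 3.14, 3.14, 3.14].

INTERFACE

Orientations are given as a unit quaternion [w, x, y, z].
In Python, from plant import ctrl, eyes, workorder gives the robot as it stands.
- The arm moves only by the shell command python3 -m pendant 'ROWS'. ROWS is JSON, a list of rows, each a list of 7 numbers: the shift along the tool's x, y, z in mm, then the turn, a rotation vector about the tool's x, y, z in rad, then the closure, from 0 (fully open) to 1 (shut). In form: [[x, y, z, rx, ry, rz, hand], ...]. A call has exactly 5 rows; each row shifts and turns the commanded pose from where the row before left it, along the tool's axes as they then stand; what a row does not reach is not made up. A row lasts 1/8 s, in which the tool goes at most 62.5 mm and 10.7 degrees, less where a joint would pass 70% of its speed; a pose out of reach is approached as far as the arm can. A call is refused whole if a number of a shift passes 62.5 or a number of a turn 0.188, either way. A call with a gripper value outside its range is refused whole. The fingers move at their own pace and stop on an object; the grip force is fixed at half the most. Time passes only in rows, so rows that do not move let the fingers close, or fill a call up. It gives the time, the measured TCP pose, the force and the opening at its end, in the units of the state.
- ctrl.read_state(): the state, without advancing time (a new reading comes with each control period).
- eyes.camera(name): name is "scene" or "top" or "wrist"; returns (picture, depth): 400x640x3 uint8, blue, green, red; 400x640 float32, m along the optical axis (not along the pixel's ray), 0 where there is no reading.
- eyes.calibration(name): a dict with "fx", "fy", "cx", "cy" (pixels), "R" (3x3) and "t" (3): a world point X has camera coordinates R X + t; the wrist camera has in their place "mount" (4x4, takes a point from camera to tool coordinates, whose origin is the TCP and whose axes are the tool frame's). Camera axes: x right, y down, z forward; pixel columns grow to the right and rows downward; lengths in m; the calibration is good to about 2 mm. A picture is of the moment at which its call begins: read the wrist's pose just before it. calibration takes no time and is no camera call.
- workorder.sign_off(): hands the job in, once; it reports no verdict.
The state is a dict: "t": time; "joint_pos": joint angles; "joint_vel": joint speeds; "tau": joint torques, N m; "ee_pos": TCP position; "eef_rot": TCP orientation; "ft_force": force on the tool from outside, world axes, zero at the start; "wrist_torque": the same for the moment, N m; "gripper_width": finger opening in m.
Only numpy, scipy, OpenCV 4.12 (cv2) and the standard library are available. Lean on these libraries where they do the work, as an engineer would, in place of code of your own. Each camera call takes 0.05 s, during which the arm holds its last target.

## Working session

There is one attempt and no reset: what is moved stays moved. The work goes in short steps, Python scripts to look and compute and a shell command to move; the robot and the scene stay as the last step left them, time stands still between calls to the robot, and variables do not carry over. Pictures are saved under pics/ and viewed, and the job is handed in when it is done.

```bash
ls; mkdir -p pics; python3 - <<'E'
from plant import ctrl, eyes, workorder
import cv2, numpy as np
s=ctrl.read_state(); print(s)
for n in ("scene","top"):
    p,d=eyes.camera(n); cv2.imwrite(f"pics/{n}0.png",p); np.save(f"pics/{n}0d.npy",d); np.save(f"pics/{n}0.npy",p)
for n in ("scene","top","wrist"):
    print(n, eyes.calibration(n))
E
```

```text
pics
{'t': 0.0, 'joint_pos': array([-9.85915854e-01,  3.59385842e-01,  1.10539311e-02, -3.68694070e-04,
       -1.22413008e+00, -2.88108915e-01]), 'joint_vel': array([-0.00138117, -0.00106674,  0.00086285, -0.00022487,  0.00036302,
       -0.00092159]), 'tau': array([ 1.34785901e-04, -5.83325851e+01,  2.93428534e+01,  6.93749472e+00,
       -6.06070927e-03, -1.66536762e-05]), 'ee_pos': array([ 0.19722898, -0.64502069,  0.23035889]), 'eef_rot': array([ 0.42093662, -0.5678883 ,  0.42030362,  0.56891134]), 'ft_force': array([ 0.14784238,  0.92881825, -0.21609241]), 'wrist_torque': array([-0.05720869,  0.00784635,  0.04147805]), 'gripper_width': 0.08544502336240162}
scene {'fx': 519.2545487858314, 'fy': 519.2545487858314, 'cx': 314.9221649968065, 'cy': 200.3375753921793, 'R': array([[ 0.83333262,  0.55242345,  0.0196234 ],
       [ 0.41664362, -0.60438639, -0.67906199],
       [-0.36326964,  0.57406047, -0.7338186 ]]), 't': array([-0.44975347, -0.1175654 ,  1.25261556])}
top {'fx': 370.8933841960527, 'fy': 370.8933841960527, 'cx': 318.94701382742846, 'cy': 201.1480534896088, 'R': array([[-0.02904954, -0.99957065, -0.00382723],
       [-0.97630396,  0.02919437, -0.21442545],
       [ 0.21444512, -0.00249242, -0.97673286]]), 't': array([0.0667074 , 0.51762923, 0.64758556])}
wrist {'fx': 280.4060508499575, 'fy': 280.4060508499575, 'cx': 314.98731256077184, 'cy': 198.22505927094213, 'mount': array([[ 2.82973055e-04, -2.90260529e-01,  9.56947619e-01,
        -1.42860215e-01],
       [ 8.85071469e-04, -9.56947210e-01, -2.90260667e-01,
         7.38797329e-02],
       [ 9.99999568e-01,  9.29102983e-04, -1.38889618e-05,
        -6.76542333e-04],
       [ 0.00000000e+00,  0.00000000e+00,  0.00000000e+00,
         1.00000000e+00]])}
```

View pics/scene0.png

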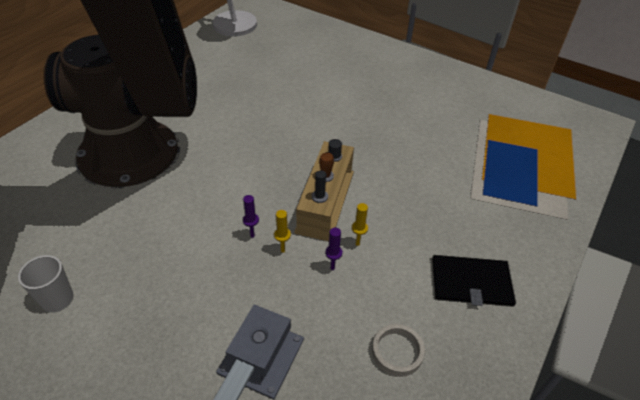

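View pics/top0.png

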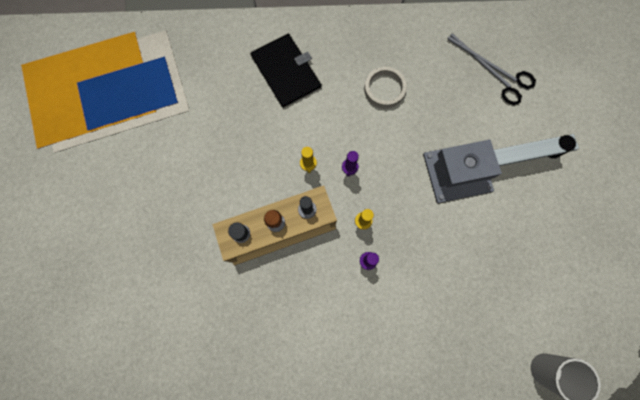

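```bash
python3 - <<'E'
import cv2, numpy as np
t=np.load("pics/top0.npy"); s=np.load("pics/scene0.npy")
cv2.imwrite("pics/topz.png",cv2.resize(t[130:290,200:400],None,fx=4,fy=3.7,interpolation=cv2.INTER_CUBIC)[:600])
cv2.imwrite("pics/topb.png",cv2.resize(t[125:215,410:600],None,fx=4,fy=4,interpolation=cv2.INTER_CUBIC))
cv2.imwrite("pics/scz.png",cv2.resize(s[130:280,230:380],None,fx=4,fy=4,interpolation=cv2.INTER_CUBIC))
cv2.imwrite("pics/scb.png",cv2.resize(s[290:400,200:320],None,fx=5,fy=5,interpolation=cv2.INTER_CUBIC))
E
```

```text
(no output)
```

View pics/topz.png

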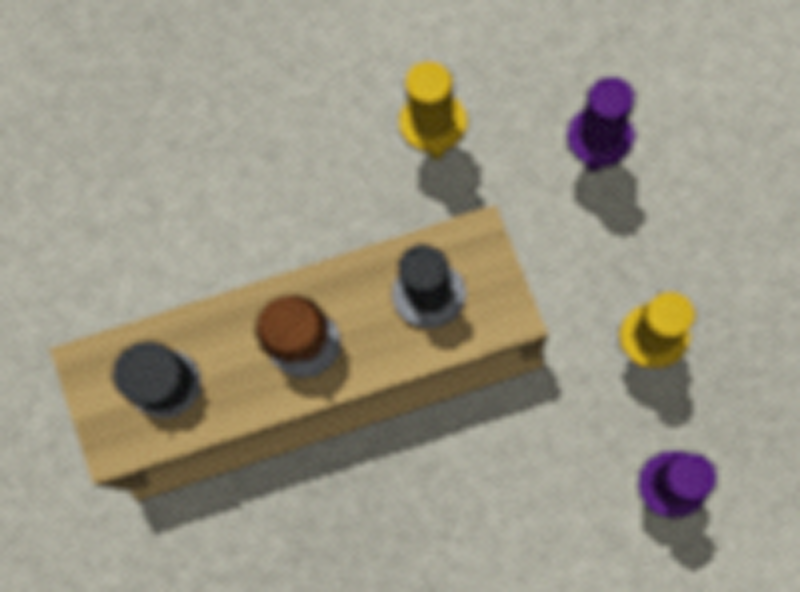

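View pics/topb.png

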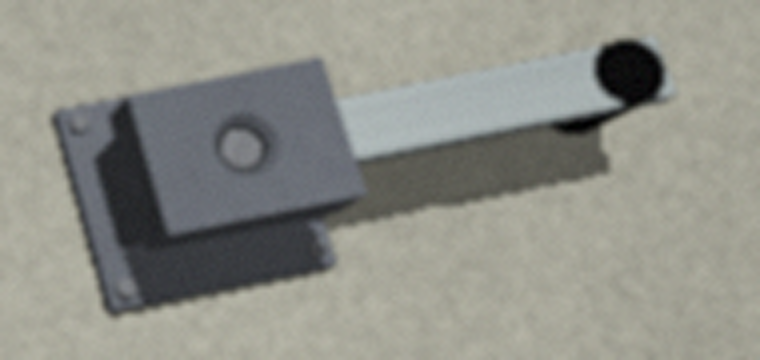

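View pics/scz.png

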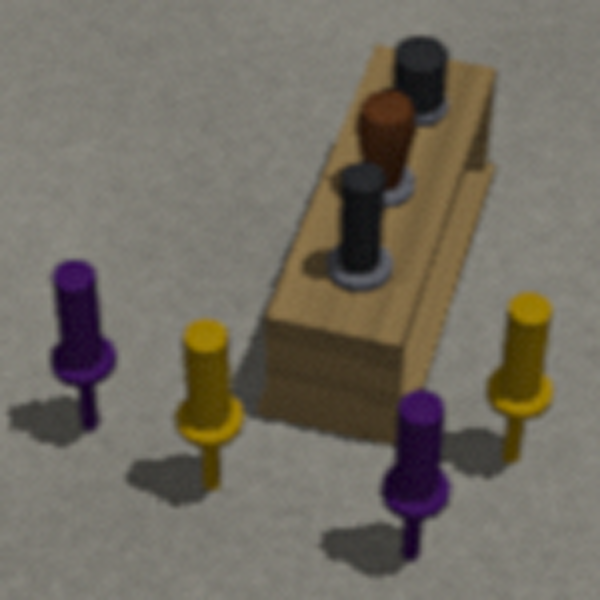

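View pics/scb.png

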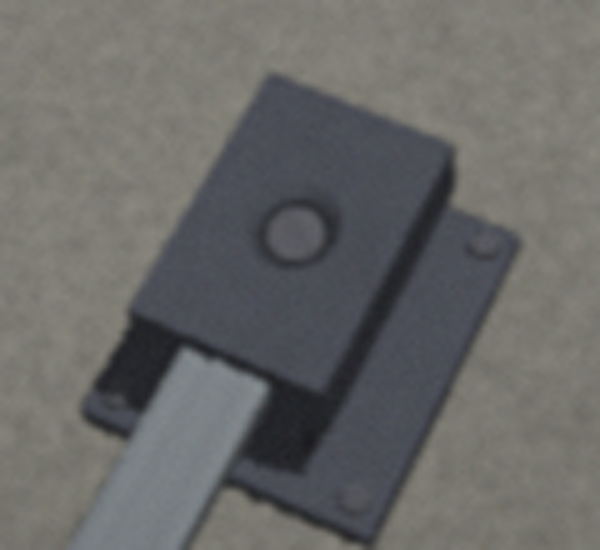

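```bash
cat > h.py <<'E'
import numpy as np
from plant import ctrl, eyes
def ray(n,uv,z):
    c=eyes.calibration(n); d=np.array([(uv[0]-c['cx'])/c['fx'],(uv[1]-c['cy'])/c['fy'],1.])
    o=-c['R'].T@c['t']; w=c['R'].T@d
    return o+w*(z-o[2])/w[2]
def proj(n,X):
    c=eyes.calibration(n); p=c['R']@np.array(X)+c['t']; return np.array([c['fx']*p[0]/p[2]+c['cx'],c['fy']*p[1]/p[2]+c['cy']])
E
python3 - <<'E'
from h import *
np.set_printoptions(precision=4,suppress=True)
tz=lambda a:(200+(a[0]+.5)/4-.5,130+(a[1]+.5)/3.7-.5)
tb=lambda a:(410+(a[0]+.5)/4-.5,125+(a[1]+.5)/4-.5)
sz=lambda a:(230+(a[0]+.5)/4-.5,130+(a[1]+.5)/4-.5)
sb=lambda a:(200+(a[0]+.5)/5-.5,290+(a[1]+.5)/5-.5)
print("top punch",ray('top',tz((424,264)),.146), "collar",ray('top',tz((428,297)),.086),"scene",ray('scene',sz((363,181)),.146),"collar",ray('scene',sz((361,266)),.086))
R=np.array([ray('top',tz(p),.08) for p in [(52,350),(495,208),(547,340),(97,482)]]);print(R,R.mean(0))
e=R[0]-R[1]; e2=R[3]-R[2]; print(np.linalg.norm(e),np.linalg.norm(e2),np.degrees(np.arctan2(e[1],e[0])),np.degrees(np.arctan2(e2[1],e2[0])))
for nm,p in dict(y1=(430,82),p1=(611,98),y2=(670,313),p2=(691,477),awl=(291,326),stub=(150,375)).items(): print(nm,ray('top',tz(p),{'awl':.144,'stub':.12}.get(nm,.116)))
for nm,p in dict(y1=(530,310),p1=(420,408),y2=(207,337),p2=(75,277)).items(): print(nm,'sc',ray('scene',sz(p),.116))
B=np.array([ray('top',tb(p),.076) for p in [(128,100),(320,58),(367,193),(168,237)]]);print(B,B.mean(0))
e=B[0]-B[1]; e2=B[3]-B[2]; print(np.linalg.norm(e),np.linalg.norm(e2),np.degrees(np.arctan2(e[1],e[0])),np.degrees(np.arctan2(e2[1],e2[0])))
print('bore top',ray('top',tb((248,143)),.076),'scene',ray('scene',sb((300,228)),.076))
B=np.array([ray('scene',sb(p),.076) for p in [(272,75),(455,150),(325,393),(132,315)]]);print(B,B.mean(0))
d=np.load("pics/top0d.npy"); print(d[200:206,303:309], ray('top',(0,0),0))
E
```

```text
top punch [0.5006 0.0736 0.146 ] collar [0.4973 0.0742 0.086 ] scene [0.5029 0.0694 0.146 ] collar [0.5033 0.0699 0.086 ]
[[0.4772 0.245  0.08  ]
 [0.5429 0.0425 0.08  ]
 [0.4755 0.0211 0.08  ]
 [0.4126 0.223  0.08  ]] [0.477  0.1329 0.08  ]
0.21296623002881632 0.21151801265574816 107.9668983547494 107.2849442898344
y1 [0.5971 0.0701 0.116 ]
p1 [ 0.5865 -0.0103  0.116 ]
y2 [ 0.4808 -0.0305  0.116 ]
p2 [ 0.4052 -0.035   0.116 ]
awl [0.4745 0.1288 0.144 ]
stub [0.4578 0.1916 0.12  ]
y1 sc [0.6001 0.0674 0.116 ]
p1 sc [ 0.5888 -0.0132  0.116 ]
y2 sc [ 0.4837 -0.0334  0.116 ]
p2 sc [ 0.409  -0.0383  0.116 ]
[[ 0.6082 -0.1843  0.076 ]
 [ 0.6265 -0.2779  0.076 ]
 [ 0.559  -0.2913  0.076 ]
 [ 0.5405 -0.1961  0.076 ]] [ 0.5836 -0.2374  0.076 ]
0.09540822901184211 0.09692798239862493 101.07937865026753 100.96410869097528
bore top [ 0.5851 -0.2386  0.076 ] scene [ 0.5878 -0.2385  0.076 ]
[[ 0.5448 -0.1984  0.076 ]
 [ 0.613  -0.1868  0.076 ]
 [ 0.6288 -0.2788  0.076 ]
 [ 0.5623 -0.2924  0.076 ]] [ 0.5872 -0.2391  0.076 ]
[[0.6124 0.6124 0.6113 0.6127 0.6138 0.6128]
 [0.6121 0.6131 0.6116 0.6114 0.6121 0.611 ]
 [0.6101 0.6115 0.6101 0.6106 0.6097 0.6113]
 [0.612  0.6116 0.6111 0.6103 0.6099 0.6116]
 [0.6104 0.6115 0.6113 0.6114 0.61   0.6109]
 [0.6099 0.61   0.6096 0.6103 0.6083 0.6099]] [1.0356 0.7831 0.    ]
```

```bash
cat >> h.py <<'E'
from scipy.spatial.transform import Rotation as Ro
def pose():
    s=ctrl.read_state(); q=s['eef_rot']; return s,np.array(s['ee_pos']),Ro.from_quat([q[1],q[2],q[3],q[0]]).as_matrix()
def goal(X,yaw=None):
    "tool-frame shift (mm) and rotvec to X, tool x down, tool z at yaw (deg)"
    s,p,R=pose()
    print('tcp',p.round(4),'dmm',(R.T@(np.array(X)-p)*1000).round(1))
    if yaw is not None:
        for y in (yaw,yaw+180):
            z=np.array([np.cos(np.radians(y)),np.sin(np.radians(y)),0]);x=np.array([0,0,-1.]);T=np.column_stack([x,np.cross(z,x),z])
            print(y,'turn',Ro.from_matrix(R.T@T).as_rotvec().round(3),'shift after turn',(T.T@(np.array(X)-p)*1000).round(1))
E
python3 - <<'E'
from h import *
s,p,R=pose(); print(R.round(3))
goal([0.5015,0.0718,0.25],17.6)
E
```

```text
[[-0.001 -0.956 -0.292]
 [ 0.001 -0.292  0.956]
 [-1.     0.     0.001]]
tcp [ 0.1972 -0.6451  0.2305] dmm [ -18.7 -500.5  596.7]
17.6 turn [ 1.56e+00  1.00e-03 -1.00e-03] shift after turn [-19.5 591.3 506.8]
197.6 turn [-1.581e+00  1.000e-03  1.000e-03] shift after turn [ -19.5 -591.3 -506.8]
```

```bash
python3 -m pendant '[[0,0,0,-0.175,0,0,0],[0,0,0,-0.175,0,0,0],[0,0,0,-0.175,0,0,0],[0,0,0,-0.175,0,0,0],[0,0,0,-0.175,0,0,0]]'; python3 - <<'E'
from h import *
goal([0.5015,0.0718,0.25],17.6); print(pose()[0]['joint_pos'].round(3))
E
```

```text
t: 0.72
ee_pos: [0.1973, -0.6452, 0.2307]
eef_rot: [0.138, -0.693, 0.138, 0.694]
ft_force: [0.6, 0.1, 0.3]
gripper_width: 0.0858
tcp [ 0.1973 -0.6452  0.2307] dmm [ -18.7 -778.9   -6.2]
17.6 turn [ 2.441e+00  1.000e-03 -1.000e-03] shift after turn [-19.3 591.5 506.8]
197.6 turn [-0.7    0.     0.001] shift after turn [ -19.3 -591.5 -506.8]
[-0.986  0.359  0.011 -0.    -1.224  0.593]
```

```bash
python3 -m pendant '[[0,0,0,-0.175,0,0,0],[0,0,0,-0.175,0,0,0],[0,0,0,-0.175,0,0,0],[0,0,0,-0.175,0,0,0],[0,0,0,0,0,0,0]]'; python3 - <<'E'
from h import *
goal([0.5015,0.0718,0.25],17.6); print(pose()[0]['joint_pos'].round(3))
E
```

```text
t: 1.35
ee_pos: [0.1973, -0.6452, 0.2308]
eef_rot: [-0.105, -0.699, -0.106, 0.699]
ft_force: [0.1, -0.2, 0.8]
gripper_width: 0.0854
tcp [ 0.1973 -0.6452  0.2308] dmm [ -18.7 -595.2 -502.4]
17.6 turn [ 3.134e+00  1.000e-03 -0.000e+00] shift after turn [-19.2 591.5 506.8]
197.6 turn [-0.007  0.     0.001] shift after turn [ -19.2 -591.5 -506.8]
[-0.986  0.359  0.011 -0.    -1.224  1.286]
```

```bash
python3 - <<'E'
from h import *
goal([0.586,-0.2385,0.25])
E
```

```text
tcp [ 0.1973 -0.6452  0.2308] dmm [ -19.  -273.8 -491.5]
```

```bash
python3 -m pendant '[[-4,-30,-52,-0.007,0,0,0],[-4,-30,-55,0,0,0,0],[-4,-30,-55,0,0,0,0],[-4,-30,-55,0,0,0,0],[-3,-30,-55,0,0,0,0]]'; python3 -m pendant '[[0,-30,-55,0,0,0,0],[0,-30,-55,0,0,0,0],[0,-30,-55,0,0,0,0],[0,-34,-54,0,0,0,0],[0,0,0,0,0,0,0]]'; python3 - <<'E'
from h import *
import cv2
goal([0.586,-0.2385,0.25],197.6); s,p,R=pose(); im,d=eyes.camera('wrist'); cv2.imwrite('pics/w1.png',im); np.savez('pics/w1.npz',im=im,d=d,p=p,R=R); print(s['joint_pos'].round(3))
E
```

```text
t: 1.98
ee_pos: [0.4118, -0.4195, 0.2505]
eef_rot: [0.107, 0.699, 0.107, -0.699]
ft_force: [1.3, -1.2, 0.9]
gripper_width: 0.0852
t: 2.6
ee_pos: [0.5829, -0.2345, 0.2494]
eef_rot: [-0.108, -0.699, -0.109, 0.699]
ft_force: [-0.2, -0.2, -0.1]
gripper_width: 0.0855
tcp [ 0.5829 -0.2345  0.2494] dmm [-0.6  4.7 -1.7]
197.6 turn [0.001 0.001 0.001] shift after turn [-0.6  4.7 -1.7]
377.6 turn [-3.141e+00 -1.000e-03  1.000e-03] shift after turn [-0.6 -4.7  1.7]
[-0.073  0.273 -0.069 -0.    -1.23   0.38 ]
```

View pics/w1.png

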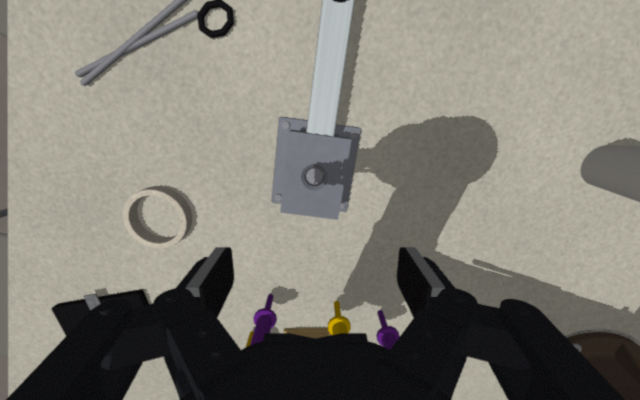

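```bash
cat >> h.py <<'E'
def wray(uv,z,p,R):
    c=eyes.calibration('wrist'); M=c['mount']; d=np.array([(uv[0]-c['cx'])/c['fx'],(uv[1]-c['cy'])/c['fy'],1.])
    o=p+R@M[:3,3]; w=R@(M[:3,:3]@d); return o+w*(z-o[2])/w[2]
E
python3 - <<'E'
from h import *
import cv2
f=np.load('pics/w1.npz'); im=f['im'];p=f['p'];R=f['R']
cv2.imwrite('pics/w1z.png',cv2.resize(im[110:225,265:365],None,fx=5,fy=5,interpolation=cv2.INTER_CUBIC))
print(wray((314.5,175),.076,p,R))
print(f['d'][165:186:2,304:326:2].round(3))
E
```

```text
[ 0.5853295  -0.24067858  0.076     ]
[[0.319 0.318 0.319 0.319 0.32  0.32  0.32  0.318 0.319 0.319 0.32 ]
 [0.32  0.322 0.322 0.323 0.333 0.332 0.323 0.323 0.32  0.319 0.32 ]
 [0.321 0.325 0.333 0.325 0.325 0.325 0.326 0.328 0.324 0.322 0.321]
 [0.323 0.34  0.326 0.326 0.327 0.326 0.326 0.326 0.329 0.323 0.323]
 [0.325 0.326 0.325 0.326 0.327 0.327 0.327 0.327 0.326 0.354 0.323]
 [0.343 0.327 0.327 0.329 0.326 0.327 0.328 0.328 0.329 0.353 0.324]
 [0.335 0.329 0.327 0.328 0.329 0.328 0.328 0.328 0.328 0.345 0.326]
 [0.329 0.327 0.329 0.328 0.33  0.327 0.329 0.329 0.329 0.337 0.326]
 [0.328 0.336 0.328 0.    0.33  0.328 0.329 0.331 0.33  0.329 0.326]
 [0.326 0.329 0.337 0.33  0.331 0.33  0.33  0.338 0.331 0.329 0.325]
 [0.328 0.328 0.329 0.332 0.335 0.333 0.334 0.331 0.33  0.328 0.326]]
```

View pics/w1z.png

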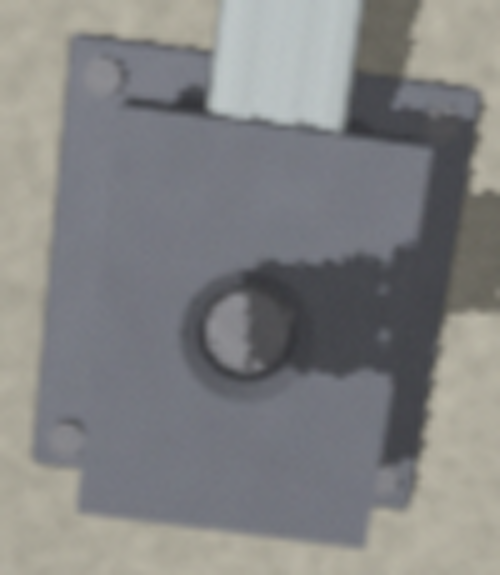

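```bash
python3 - <<'E'
from h import *
f=np.load('pics/w1.npz'); p=f['p'];R=f['R']
print(wray((314.0,176.2),.076,p,R))
B=np.array([wray((265+(a+.5)/5-.5,110+(b+.5)/5-.5),.076,p,R) for a,b in [(112,104),(435,150),(368,547),(80,512)]]); print(B,B.mean(0))
goal([0.5015,0.0718,0.25])
E
```

```text
[ 0.58545068 -0.23916158  0.076     ]
[[ 0.62923567 -0.27908612  0.076     ]
 [ 0.55828254 -0.29128394  0.076     ]
 [ 0.54167536 -0.19778736  0.076     ]
 [ 0.61028469 -0.18535527  0.076     ]] [ 0.58486956 -0.23837817  0.076     ]
tcp [ 0.5816 -0.236   0.2495] dmm [-3.000e-01 -3.176e+02 -1.670e+01]
```

```bash
python3 -m pendant '[[0,-53,-3,0,0,0,0],[0,-53,-3,0,0,0,0],[0,-53,-3,0,0,0,0],[0,-53,-3,0,0,0,0],[0,-53,-3,0,0,0,0]]'; python3 -m pendant '[[0,-52,-2,0,0,0,0],[0,0,0,0,0,0,0],[0,0,0,0,0,0,0],[0,0,0,0,0,0,0],[0,0,0,0,0,0,0]]'; python3 - <<'E'
from h import *
import cv2
goal([0.5015,0.0718,0.25],197.6); s,p,R=pose(); im,d=eyes.camera('wrist'); cv2.imwrite('pics/w2.png',im); np.savez('pics/w2.npz',im=im,d=d,p=p,R=R); print(s['joint_pos'].round(3))
print(pose()[1])
E
```

```text
t: 3.28
ee_pos: [0.5136, 0.0195, 0.2505]
eef_rot: [0.107, 0.699, 0.107, -0.699]
ft_force: [0.9, 0.9, -0.3]
gripper_width: 0.0855
t: 3.9
ee_pos: [0.5009, 0.0682, 0.2501]
eef_rot: [-0.108, -0.699, -0.108, 0.699]
ft_force: [-0.2, -0.4, -0.1]
gripper_width: 0.0857
tcp [0.5009 0.0682 0.2501] dmm [ 0.1 -3.2 -1.6]
197.6 turn [-0.001  0.    -0.   ] shift after turn [ 0.1 -3.2 -1.6]
377.6 turn [ 3.14 -0.   -0.  ] shift after turn [0.1 3.2 1.6]
[ 0.525  0.065 -0.324  0.    -1.182 -0.219]
[0.50091099 0.06839423 0.25011871]
```

View pics/w2.png

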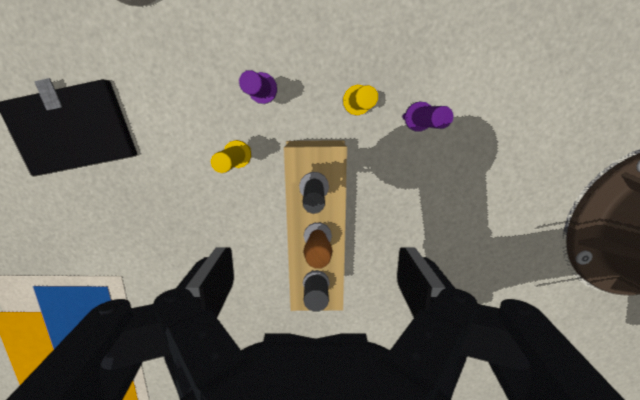

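```bash
python3 - <<'E'
from h import *
import cv2
f=np.load('pics/w2.npz'); im=f['im'];p=f['p'];R=f['R']
cv2.imwrite('pics/w2z.png',cv2.resize(im[130:230,265:365],None,fx=6,fy=6,interpolation=cv2.INTER_CUBIC))
E
```

```text
(no output)
```

View pics/w2z.png

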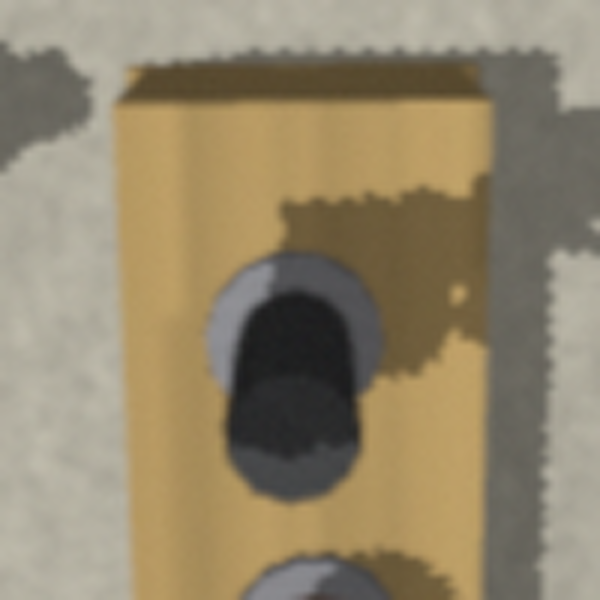

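```bash
python3 - <<'E'
from h import *
f=np.load('pics/w2.npz'); p=f['p'];R=f['R']
q=lambda a,b:(265+(a+.5)/6-.5,130+(b+.5)/6-.5)
print(wray(q(293,436),.146,p,R),wray(q(295,340),.086,p,R))
a,b=wray(q(116,102),.08,p,R),wray(q(492,100),.08,p,R);print(a,b,np.linalg.norm(a-b),np.degrees(np.arctan2(*(a-b)[[1,0]])))
m=(a+b)/2; y=np.array([-np.sin(np.radians(17.6)),np.cos(np.radians(17.6)),0]); print('slot',m+y*.0425)
for X in ([.501,.0715,.097],): goal(X,197.6)
E
```

```text
[0.50109272 0.07254162 0.146     ] [0.50090214 0.07270475 0.086     ]
[0.54546364 0.0410024  0.08      ] [0.47957753 0.01977363 0.08      ] 0.06922167358265116 17.859148214572677
slot [0.49966986 0.07089862 0.08      ]
tcp [0.5009 0.0684 0.2501] dmm [153.1  -2.9  -1.1]
197.6 turn [-0.001  0.    -0.   ] shift after turn [153.1  -2.9  -1. ]
377.6 turn [ 3.14 -0.   -0.  ] shift after turn [153.1   2.9   1. ]
```

```bash
python3 -m pendant '[[0,-3.4,-1.4,0,0,0,0],[50,0,0,0,0,0,0],[50,0,0,0,0,0,0],[35,0,0,0,0,0,0],[20,0,0,0,0,0,0]]'; python3 -m pendant '[[0,0,0,0,0,0,0],[0,0,0,0,0,0,0.4],[0,0,0,0,0,0,0.6],[0,0,0,0,0,0,1],[0,0,0,0,0,0,1]]';python3 -m pendant '[[0,0,0,0,0,0,1],[0,0,0,0,0,0,1],[0,0,0,0,0,0,1],[0,0,0,0,0,0,1],[0,0,0,0,0,0,1]]'; python3 - <<'E'
from h import *
import cv2
goal([0.5012,0.0720,0.094],197.6); s,p,R=pose(); im,d=eyes.camera('wrist'); cv2.imwrite('pics/w3.png',im); print(s['ft_force'],s['gripper_width'])
E
```

```text
t: 4.58
ee_pos: [0.5002, 0.0726, 0.0932]
eef_rot: [-0.109, -0.698, -0.108, 0.7]
ft_force: [0.1, 0.0, 0.2]
gripper_width: 0.0856
t: 5.2
ee_pos: [0.5012, 0.0731, 0.096]
eef_rot: [0.108, 0.699, 0.109, -0.698]
ft_force: [-2.5, -0.2, 4.8]
gripper_width: 0.0208
t: 5.82
ee_pos: [0.5012, 0.0731, 0.096]
eef_rot: [0.108, 0.699, 0.109, -0.698]
ft_force: [-2.7, 0.6, 5.1]
gripper_width: 0.0206
tcp [0.5012 0.0731 0.096 ] dmm [2.  1.  0.3]
197.6 turn [ 0.001 -0.001  0.   ] shift after turn [2.  1.  0.3]
377.6 turn [-3.141e+00 -0.000e+00 -1.000e-03] shift after turn [ 2.  -1.  -0.3]
[-2.7032585  0.6412928  5.1123009] 0.02056898910975739
```

View pics/w3.png

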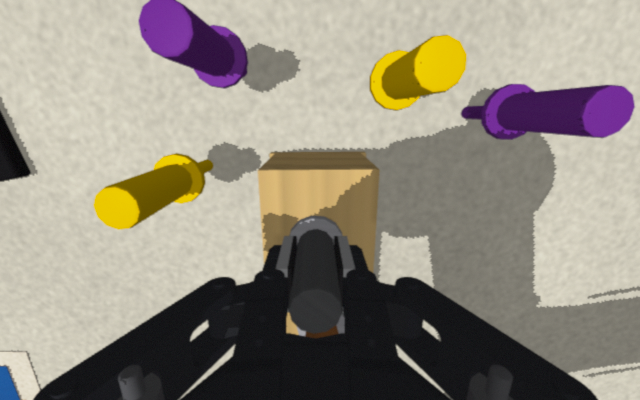

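```bash
python3 -m pendant '[[-10,0,0,0,0,0,1],[-30,0,0,0,0,0,1],[-40,0,0,0,0,0,1],[-40,0,0,0,0,0,1],[-35,0,0,0,0,0,1]]'; python3 -m pendant '[[0,0,0,0,0,0,1],[0,0,0,0,0,0,1],[0,0,0,0,0,0,1],[0,0,0,0,0,0,1],[0,0,0,0,0,0,1]]'; python3 - <<'E'
from h import *
import cv2
goal([0.5857,-0.2388,0.25],197.6); s,p,R=pose(); im,d=eyes.camera('scene'); cv2.imwrite('pics/s4.png',im); np.save('pics/s4.npy',im); print(s['ft_force'],s['gripper_width'])
cv2.imwrite('pics/s4z.png',cv2.resize(im[80:230,230:400],None,fx=4,fy=4,interpolation=cv2.INTER_CUBIC))
E
```

```text
t: 6.5
ee_pos: [0.5007, 0.0729, 0.2522]
eef_rot: [0.108, 0.699, 0.109, -0.699]
ft_force: [1.0, -0.4, -2.8]
gripper_width: 0.0206
t: 7.12
ee_pos: [0.5009, 0.0729, 0.2497]
eef_rot: [-0.109, -0.698, -0.108, 0.699]
ft_force: [-0.2, -0.0, -3.1]
gripper_width: 0.0207
tcp [0.5009 0.0729 0.2497] dmm [-2.000e-01  3.228e+02  1.370e+01]
197.6 turn [ 0.001  0.001 -0.   ] shift after turn [-3.000e-01  3.228e+02  1.340e+01]
377.6 turn [-3.141e+00  0.000e+00  2.000e-03] shift after turn [-3.000e-01 -3.228e+02 -1.340e+01]
[-0.22399877 -0.01858498 -3.09339276] 0.020722102867341673
```

View pics/s4z.png

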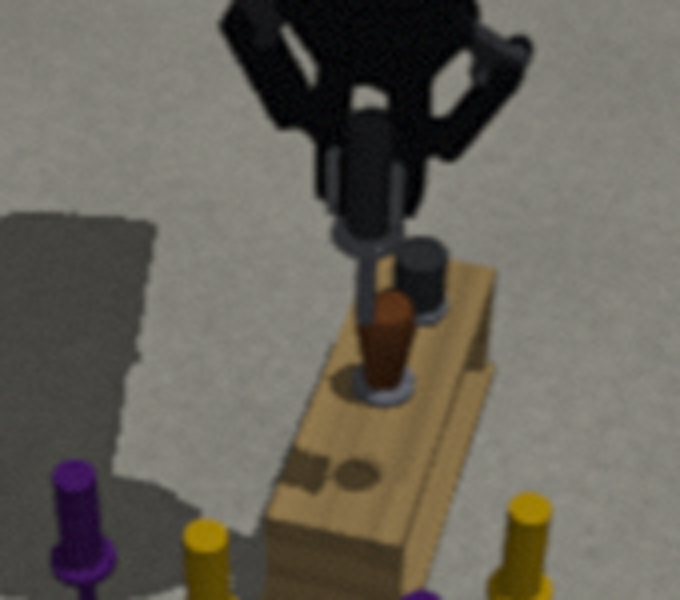

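```bash
python3 -m pendant '[[0,40,2.2,0,0,0,1],[0,55,2.2,0,0,0,1],[0,55,2.2,0,0,0,1],[0,55,2.2,0,0,0,1],[0,55,2.2,0,0,0,1]]'; python3 -m pendant '[[0,40,2.4,0,0,0,1],[0,23,0,0,0,0,1],[0,0,0,0,0,0,1],[0,0,0,0,0,0,1],[0,0,0,0,0,0,1]]'; python3 - <<'E'
from h import *
import cv2
goal([0.5857,-0.2388,0.25],197.6); s,p,R=pose(); im,d=eyes.camera('wrist'); cv2.imwrite('pics/w5.png',im); np.savez('pics/w5.npz',im=im,p=p,R=R); 
im,d=eyes.camera('scene'); cv2.imwrite('pics/s5.png',im); print(s['ft_force'],s['gripper_width'])
cv2.imwrite('pics/s5z.png',cv2.resize(im[220:400,180:340],None,fx=3.3,fy=3.3,interpolation=cv2.INTER_CUBIC))
E
```

```text
t: 7.8
ee_pos: [0.5698, -0.1799, 0.2501]
eef_rot: [0.109, 0.699, 0.109, -0.699]
ft_force: [0.8, 1.0, -2.1]
gripper_width: 0.0209
t: 8.43
ee_pos: [0.5862, -0.2378, 0.2505]
eef_rot: [0.109, 0.699, 0.109, -0.699]
ft_force: [1.0, 0.2, -2.7]
gripper_width: 0.0205
tcp [ 0.5862 -0.2378  0.2505] dmm [0.5 0.7 0.8]
197.6 turn [ 0.002 -0.    -0.   ] shift after turn [0.5 0.8 0.8]
377.6 turn [-3.14e+00  0.00e+00 -1.00e-03] shift after turn [ 0.5 -0.8 -0.8]
[ 1.02906786  0.2264527  -2.65101567] 0.02054880553030952
```

View pics/w5.png

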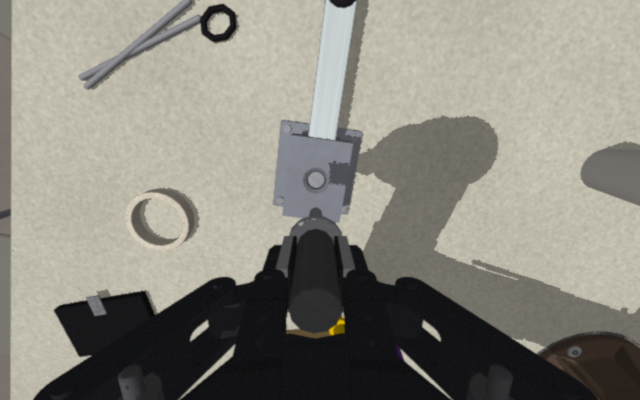

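View pics/s5z.png

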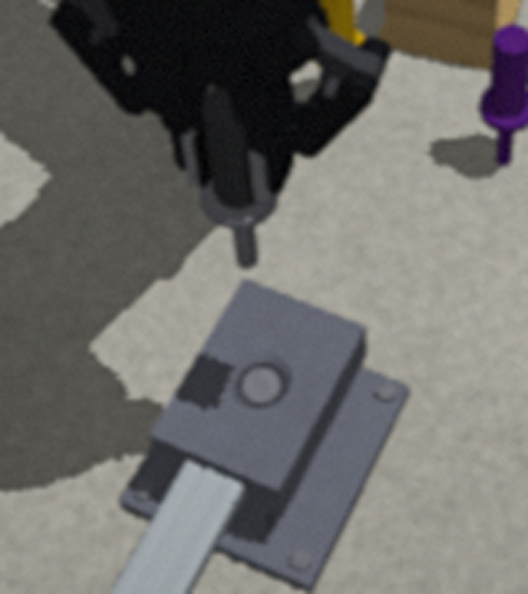

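```bash
python3 - <<'E'
from h import *
c=eyes.calibration('wrist');M=np.linalg.inv(c['mount'])
for X in ([.066,0,0],[.0,0,0]):
    q=(M@np.array(X+[1]))[:3]; print(c['fx']*q[0]/q[2]+c['cx'],c['fy']*q[1]/q[2]+c['cy'])
f=np.load('pics/w5.npz');p=f['p'];R=f['R']
tip=p+R@[.066,0,0]; print(tip,'scene proj',(proj('scene',tip)-[180,220])*3.3, 'bore',(proj('scene',[.5857,-.2388,.076])-[180,220])*3.3)
print('bore',wray((315.5,179.5),.076,p,R),'tip',wray((315.5,211),tip[2],p,R))
import cv2; cv2.imwrite('pics/w5z.png',cv2.resize(f['im'][150:250,265:365],None,fx=6,fy=6,interpolation=cv2.INTER_CUBIC))
E
```

```text
315.0919618138187 212.03744084553114
315.25178612952806 251.5190972265483
[ 0.58623928 -0.23784274  0.18453709] scene proj [246.61391256 259.03776827] bore [258.92107296 378.53733334]
bore [ 0.58602261 -0.23906487  0.076     ] tip [ 0.58619781 -0.23876857  0.18453709]
```

View pics/w5z.png

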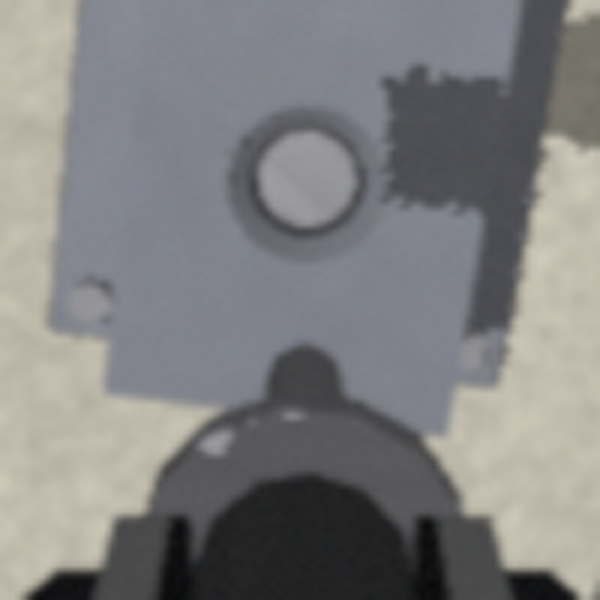

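```bash
python3 -m pendant '[[20,0.9,0.2,0,0,0,1],[35,0,0,0,0,0,1],[30,0,0,0,0,0,1],[20,0,0,0,0,0,1],[0,0,0,0,0,0,1]]'; python3 - <<'E'
from h import *
goal([0.5859,-0.2389,0.108],197.6)
E
```

```text
t: 9.15
ee_pos: [0.5853, -0.2391, 0.1438]
eef_rot: [-0.108, -0.698, -0.109, 0.7]
ft_force: [0.0, 0.1, -2.8]
gripper_width: 0.0208
tcp [ 0.5853 -0.2391  0.1438] dmm [35.8  0.  -0.7]
197.6 turn [0.001 0.003 0.001] shift after turn [35.8 -0.  -0.6]
377.6 turn [-3.14e+00 -2.00e-03  4.00e-03] shift after turn [35.8  0.   0.6]
```

```bash
python3 -m pendant '[[5,0,0,0,0,0,1],[5,0,0,0,0,0,1],[5,0,0,0,0,0,1],[4,0,0,0,0,0,1],[4,0,0,0,0,0,1]]'
```

```text
t: 9.78
ee_pos: [0.587, -0.2399, 0.1228]
eef_rot: [0.109, 0.699, 0.108, -0.698]
ft_force: [-0.2, 0.7, 4.5]
gripper_width: 0.0207
```

```bash
python3 -m pendant '[[3,0,0,0,0,0,1],[3,0,0,0,0,0,1],[3,0,0,0,0,0,1],[2,0,0,0,0,0,1],[0,0,0,0,0,0,1]]'
```

```text
t: 10.4
ee_pos: [0.5865, -0.2397, 0.111]
eef_rot: [0.108, 0.699, 0.108, -0.699]
ft_force: [1.5, 0.1, 2.4]
gripper_width: 0.021
```

```bash
python3 -m pendant '[[1,0,0,0,0,0,1],[1,0,0,0,0,0,1],[1,0,0,0,0,0,1],[0,0,0,0,0,0,1],[0,0,0,0,0,0,1]]'; python3 - <<'E'
from h import *
print(pose()[1],pose()[0]['ft_force'])
E
```

```text
t: 11.02
ee_pos: [0.5864, -0.2398, 0.1082]
eef_rot: [0.108, 0.699, 0.108, -0.699]
ft_force: [4.0, 0.8, 2.9]
gripper_width: 0.0206
[ 0.58640314 -0.23975113  0.10819921] [4.03030301 0.79162517 2.895799  ]
```

```bash
python3 -m pendant '[[1,0,0,0,0,0,1],[0,0,0,0,0,0,1],[1,0,0,0,0,0,1],[0,0,0,0,0,0,1],[0,0,0,0,0,0,1]]'
```

```text
t: 11.65
ee_pos: [0.5867, -0.2401, 0.1078]
eef_rot: [0.109, 0.699, 0.108, -0.698]
ft_force: [1.0, 1.5, 13.6]
gripper_width: 0.0208
```

```bash
python3 -m pendant '[[1,0,0,0,0,0,1],[1,0,0,0,0,0,1],[1,0,0,0,0,0,1],[0,0,0,0,0,0,1],[0,0,0,0,0,0,1]]'; python3 - <<'E'
from h import *
import cv2
im,d=eyes.camera('scene'); cv2.imwrite('pics/s6z.png',cv2.resize(im[220:400,180:340],None,fx=3.3,fy=3.3,interpolation=cv2.INTER_CUBIC))
E
```

```text
t: 12.28
ee_pos: [0.5872, -0.2406, 0.1075]
eef_rot: [0.11, 0.7, 0.108, -0.698]
ft_force: [-4.2, 3.3, 29.6]
gripper_width: 0.0205
```

View pics/s6z.png

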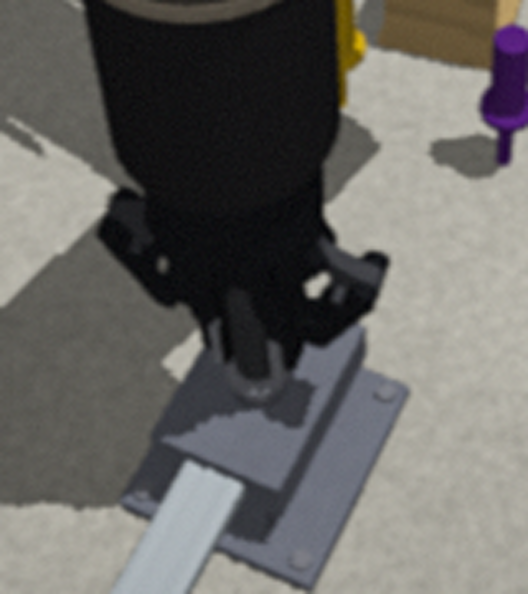

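```bash
python3 -m pendant '[[-10,0,0,0,0,0,1],[-35,0,0,0,0,0,1],[-45,0,0,0,0,0,1],[-45,0,0,0,0,0,1],[-13,0,0,0,0,0,1]]'; python3 -m pendant '[[0,0,0,0,0,0,1],[0,0,0,0,0,0,1],[0,0,0,0,0,0,1],[0,0,0,0,0,0,1],[0,0,0,0,0,0,1]]'; python3 - <<'E'
from h import *
import cv2
goal([0.5012,0.0731,0.25],197.6); s,p,R=pose(); im,d=eyes.camera('wrist'); np.savez('pics/w7.npz',im=im,d=d,p=p,R=R); print(s['ft_force'],s['gripper_width'])
cv2.imwrite('pics/w7z.png',cv2.resize(im[110:230,265:365],None,fx=5,fy=5,interpolation=cv2.INTER_CUBIC))
print(d[172:188:2,306:328:2].round(3))
E
```

```text
t: 12.95
ee_pos: [0.5858, -0.2399, 0.2528]
eef_rot: [0.108, 0.699, 0.108, -0.699]
ft_force: [-0.1, 0.9, -2.3]
gripper_width: 0.0204
t: 13.58
ee_pos: [0.5862, -0.2397, 0.2508]
eef_rot: [-0.108, -0.699, -0.109, 0.699]
ft_force: [-0.2, -0.2, -2.3]
gripper_width: 0.0209
tcp [ 0.5862 -0.2397  0.2508] dmm [   0.9 -323.9  -13.9]
197.6 turn [0.001 0.001 0.   ] shift after turn [   0.8 -323.9  -13.6]
377.6 turn [-3.141e+00 -0.000e+00  1.000e-03] shift after turn [  0.8 323.9  13.6]
[-0.22070455 -0.21953871 -2.26572287] 0.020863678268280426
[[0.322 0.324 0.326 0.326 0.355 0.357 0.325 0.326 0.321 0.322 0.323]
 [0.325 0.327 0.358 0.357 0.359 0.359 0.357 0.358 0.327 0.323 0.323]
 [0.327 0.36  0.358 0.359 0.359 0.359 0.358 0.359 0.358 0.327 0.324]
 [0.391 0.36  0.36  0.359 0.359 0.359 0.36  0.359 0.385 0.327 0.324]
 [0.352 0.393 0.361 0.36  0.36  0.36  0.361 0.359 0.393 0.34  0.327]
 [0.345 0.393 0.394 0.361 0.36  0.36  0.362 0.394 0.355 0.334 0.327]
 [0.338 0.351 0.394 0.396 0.396 0.395 0.394 0.355 0.346 0.33  0.329]
 [0.332 0.341 0.348 0.352 0.354 0.355 0.354 0.346 0.337 0.33  0.329]]
```

View pics/w7z.png

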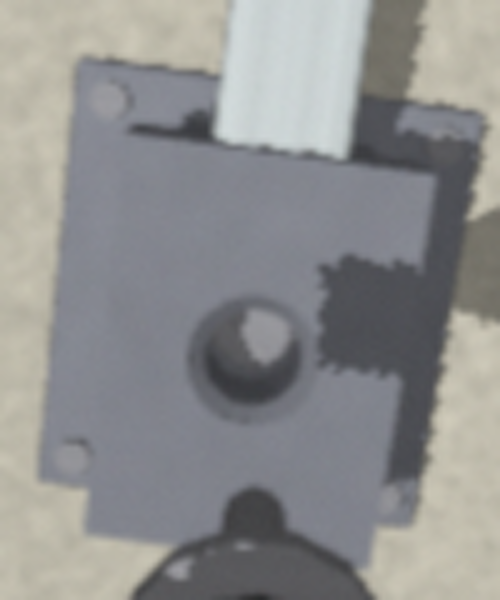

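```bash
python3 -m pendant '[[0,-40,-2.3,0,0,0,1],[0,-55,-2.3,0,0,0,1],[0,-55,-2.3,0,0,0,1],[0,-55,-2.3,0,0,0,1],[0,-55,-2.3,0,0,0,1]]'; python3 -m pendant '[[0,-40,-2.3,0,0,0,1],[0,-24,0,0,0,0,1],[0,0,0,0,0,0,1],[0,0,0,0,0,0,1],[0,0,0,0,0,0,1]]'; python3 - <<'E'
from h import *
import cv2
goal([0.5012,0.0731,0.096],197.6); s,p,R=pose(); im,d=eyes.camera('wrist'); print(s['ft_force'],s['gripper_width'])
np.savez('pics/w8.npz',im=im,p=p,R=R)
cv2.imwrite('pics/w8z.png',cv2.resize(im[130:250,265:365],None,fx=5,fy=5,interpolation=cv2.INTER_CUBIC))
E
```

```text
t: 14.25
ee_pos: [0.5178, 0.013, 0.2516]
eef_rot: [0.108, 0.699, 0.108, -0.698]
ft_force: [0.9, 0.2, -2.4]
gripper_width: 0.0207
t: 14.88
ee_pos: [0.5014, 0.0726, 0.2512]
eef_rot: [0.108, 0.699, 0.108, -0.699]
ft_force: [0.2, -0.5, -3.4]
gripper_width: 0.0205
tcp [0.5014 0.0726 0.2512] dmm [155.2  -0.6  -0. ]
197.6 turn [-0.  0. -0.] shift after turn [155.2  -0.6  -0. ]
377.6 turn [ 3.142 -0.    -0.   ] shift after turn [155.2   0.6   0. ]
[ 0.24776886 -0.46661158 -3.35059209] 0.02050478475316767
```

View pics/w8z.png

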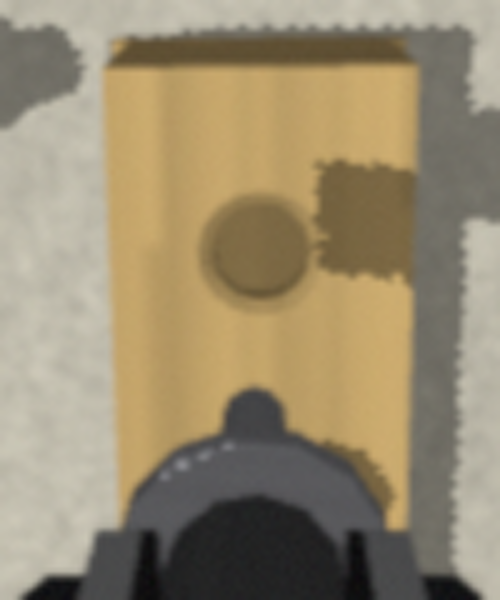

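```bash
python3 - <<'E'
from h import *
f=np.load('pics/w8.npz');p=f['p'];R=f['R']
for u,v in ((258,253),(261,255)):
  print(wray((265+(u+.5)/5-.5,130+(v+.5)/5-.5),.080,p,R))
print('tip',wray((265+255/5-.5,130+420/5-.5),p[2]-.066,p,R),p)
E
```

```text
[0.50033143 0.07112309 0.08      ]
[0.4995311  0.07136303 0.08      ]
tip [0.50068416 0.07362335 0.18524491] [0.50136215 0.07255497 0.25124491]
```

```bash
python3 -m pendant '[[20,0.6,0.9,0,0,0,1],[40,0,0,0,0,0,1],[40,0,0,0,0,0,1],[25,0,0,0,0,0,1],[10,0,0,0,0,0,1]]'; python3 -m pendant '[[8,0,0,0,0,0,1],[6,0,0,0,0,0,1],[3,0,0,0,0,0,1],[0,0,0,0,0,0,1],[0,0,0,0,0,0,1]]'
```

```text
t: 15.55
ee_pos: [0.5, 0.0714, 0.1148]
eef_rot: [-0.108, -0.698, -0.108, 0.7]
ft_force: [-0.0, -0.1, -2.2]
gripper_width: 0.0206
t: 16.18
ee_pos: [0.5008, 0.0725, 0.0996]
eef_rot: [0.108, 0.699, 0.109, -0.698]
ft_force: [-0.0, 0.4, -2.2]
gripper_width: 0.0208
```

```bash
python3 -m pendant '[[1,0,0,0,0,0,1],[1,0,0,0,0,0,1],[1,0,0,0,0,0,1],[0,0,0,0,0,0,1],[0,0,0,0,0,0,1]]'; python3 -m pendant '[[0.6,0,0,0,0,0,1],[0.6,0,0,0,0,0,1],[0,0,0,0,0,0,1],[0,0,0,0,0,0,1],[0,0,0,0,0,0,1]]'
```

```text
t: 16.8
ee_pos: [0.5005, 0.0723, 0.0962]
eef_rot: [-0.108, -0.699, -0.108, 0.699]
ft_force: [-0.3, 0.3, -3.1]
gripper_width: 0.0206
t: 17.42
ee_pos: [0.5006, 0.0723, 0.096]
eef_rot: [0.109, 0.699, 0.109, -0.699]
ft_force: [-3.4, -1.1, 9.9]
gripper_width: 0.0204
```

```bash
python3 -m pendant '[[-1,0,0,0,0,0,1],[0,0,0,0,0,0,0.7],[0,0,0,0,0,0,0.6],[0,0,0,0,0,0,0.4],[0,0,0,0,0,0,0]]'; python3 -m pendant '[[0,0,0,0,0,0,0],[0,0,0,0,0,0,0],[0,0,0,0,0,0,0],[0,0,0,0,0,0,0],[-10,0,0,0,0,0,0]]';  python3 -m pendant '[[-30,0,0,0,0,0,0],[-40,0,0,0,0,0,0],[-45,0,0,0,0,0,0],[-40,0,0,0,0,0,0],[-10,0,0,0,0,0,0]]'; python3 -m pendant '[[0,0,0,0,0,0,0],[0,0,0,0,0,0,0],[0,0,0,0,0,0,0],[0,0,0,0,0,0,0],[0,0,0,0,0,0,0]]'; python3 - <<'E'
from h import *
import cv2
s,p,R=pose(); im,d=eyes.camera('wrist'); cv2.imwrite('pics/w9.png',im); np.savez('pics/w9.npz',im=im,p=p,R=R)
im,d=eyes.camera('scene'); cv2.imwrite('pics/s9.png',im)
cv2.imwrite('pics/s9z.png',cv2.resize(im[130:280,230:380],None,fx=4,fy=4,interpolation=cv2.INTER_CUBIC))
E
```

```text
t: 18.05
ee_pos: [0.5006, 0.0723, 0.096]
eef_rot: [0.108, 0.699, 0.108, -0.699]
ft_force: [-0.2, -0.6, -0.2]
gripper_width: 0.0677
t: 18.68
ee_pos: [0.5, 0.072, 0.1058]
eef_rot: [-0.109, -0.698, -0.108, 0.699]
ft_force: [-0.3, 0.4, 0.8]
gripper_width: 0.0856
t: 19.3
ee_pos: [0.5016, 0.0726, 0.2748]
eef_rot: [0.108, 0.701, 0.109, -0.697]
ft_force: [-0.1, 0.4, 0.1]
gripper_width: 0.0854
t: 19.92
ee_pos: [0.5005, 0.0723, 0.2707]
eef_rot: [-0.109, -0.699, -0.108, 0.699]
ft_force: [0.3, 0.3, 0.1]
gripper_width: 0.0853
```

View pics/w9.png

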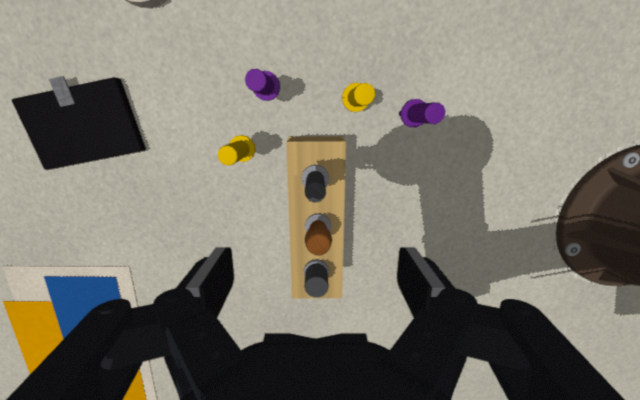

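View pics/s9z.png

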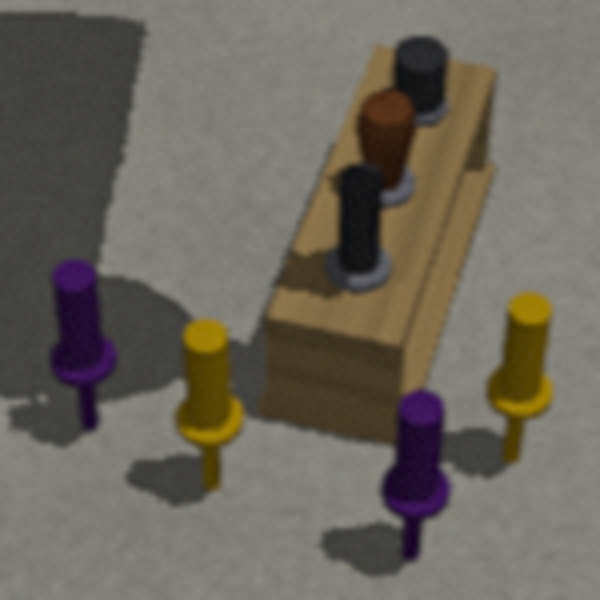

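View pics/s9.png

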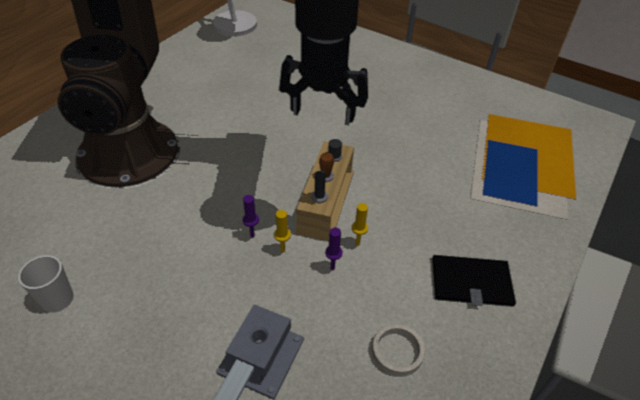

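The pictures show the punch upright and seated in its own slot (scene 320,186), with the awl, the stubby punch and the coloured look-alikes where they were. The bore (259,337) now shows the pin deep inside. The gripper is open and clear of everything, so I'm handing the job in.

```bash
python3 -c "
from plant import workorder; print(workorder.sign_off())"
```

```text
the job is handed in; nothing more can be done
None
```

The pin is driven fully down, the drift punch is back in its own slot, and I handed the job in at about 20 s of the 43 s allowed.

- **Driving the pin:** I pushed until it reached the hard stop. The last 3 mm of command moved the tool only 0.3 mm, while the force rose from 14 to 30 N. The tool height put the punch tip at about 0.0415 m, against 0.042 m expected at the stop. In the wrist depth image afterwards, the pin's top lay about 34 mm below the bore's mouth.
- **Returning the punch:** It touched down at the same tool height as when I gripped it (0.096 m). The last wrist and scene pictures show it upright on its collar.
- **Everything else:** In the same pictures the awl, the stubby punch and the purple and yellow look-alikes look unmoved. The gripper was open, 27 cm up and touching nothing.

**Disagreements:** The scene and top cameras differed by about 3 to 4 mm in position. I used values between them that matched the wrist camera, and the clearances covered the difference. No check failed.

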